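# Roll the mixing jar up onto the bottle roller and start it

### The arm

A 6-joint arm with a two-finger parallel gripper is mounted at the origin on a cart in front of the work surface, level with it; the furniture and walls round the work are solid. World frame = base frame: x ahead of the robot, y to its left, z up, the work surface at z = 0. Lengths are in m, angles in rad, forces in N, time in s.
With the tool pointing down it reaches from about 0.4 to 0.825 m from the base axis. Payload 7 kg.
Tool frame: the origin (TCP) lies at the very end of the fingers, on their centre line; the grasp point (between the pads) lies 19 mm behind it; z points along the fingers, y is the line along which they close (so a half turn about z gives the same grasp; the last joint's range is limited). The gripper opens to 88 mm and grips with 3 to 60 N. Pads are 19 mm wide; open, the fingers measure 130 mm over their backs; the gripper's body (78 mm by 193 mm) begins 47 mm behind the grasp point.
Start: joints at [1.6, 0.359, 0.012, 0, -1.224, -0.288], TCP at [0.173, 0.652, 0.227] pointing down, gripper open.
Joint ranges: [-3.07, 3.07], [-1.43, 2.12], [-1.02, 1.25], [-3.03, 1.67], [-3.05, -0], [-3.03, 3.03]. Speed limits (rad/s): [2.39, 2.39, 3.01, 3.14, 3.14, 3.14].

### API

Orientations are given as [roll, pitch, yaw] about the fixed x, y, z axes, in that order (R = Rz(yaw) Ry(pitch) Rx(roll)).
In Python, from station import arm gives the robot as it stands. The module is installed in compiled form; this text tells all that it offers.
- The arm moves only by the shell command python3 -m crank 'ROWS' [FORCE]. ROWS is JSON, a list of rows, each an object of numbers: "dx", "dy", "dz": the shift along the world's x, y, z in m; "twist": the turn about the world's z in degrees; "grip": the opening, from -1 (shut) to 1 (fully open). A call has exactly 5 rows; each row is the pose to reach, as a shift and turn from the pose commanded when the call began; what a row does not reach only later rows make up. A row lasts 1/12 s, in which the tool goes at most 41.7 mm and 7.16 degrees, less where a joint would pass 70% of its speed; a pose out of reach is approached as far as the arm can. A call with a gripper value outside its range is refused whole. The fingers move at their own pace and stop on an object; FORCE is the grip in N (left out, the last holds). Time passes only in rows, so rows that repeat a pose let the fingers close, or fill a call up. It gives the time, the measured TCP pose, the force, the opening and the grip force at its end, in the units of the state.
- arm.get_state(): the state, without advancing time (a new reading comes with each control period).
- arm.grab_frame(name): name is "side" or "top"; returns the picture (480x640x3 uint8, red, green, blue); there is no depth.
- arm.get_calibration(name): a dict with "fx", "fy", "cx", "cy" (pixels), "k1" (the pictures are not rectified: a ray, as slopes to the right and down, at radius r is drawn at 1 + k1 r^2 times it, then the intrinsics apply), "cam_to_world" (4x4, takes a point from camera to world coordinates). Camera axes: x right, y down, z forward; pixel columns grow to the right and rows downward; lengths in m; the calibration is good to about 2 mm. A picture is of the moment at which its call begins. get_calibration takes no time and is no camera call.
- arm.job_done(): hands the job in; it is judged then, once.
The state is a dict: "t": time; "q": joint angles; "qd": joint speeds; "joint_efforts": joint torques, N m; "eef_pos": TCP position; "ee_rot": TCP orientation; "force": force on the tool from outside, world axes, zero at the start; "moment": the same for the moment, N m; "width": finger opening in m; "gripper_force": force on a finger pad.
Only numpy, scipy, OpenCV 4.12 (cv2) and the standard library are available. Lean on these libraries where they do the work, as an engineer would, in place of code of your own. Each camera call takes 0.05 s, during which the arm holds its last target. There are 200 camera calls.

### The job

Roll the white mixing jar with the blue lid up the loading ramp of the bottle roller, over its front roller, until it lies in the hollow between the two black rollers. Push it slowly from behind with your fingers, never letting it run back down, and do not pick it up. Once it lies there, press the green start key fully down and let go; leave the red stop key and the other things on the bench alone.

Things in the scene. Friction and masses are not known exactly. Their poses are not given: they have to be found in the camera images.
- jar: White jar, blue lid, lying before the ramp. 100 mm long, body 58 mm across; rolls on two black rubber rings 60 mm across, 8 mm wide, 38 mm either side of the middle. Origin at its middle on the axis, 30 mm up when on the bench. y axis: along the jar to the lid; x, z turn as it rolls. 0.3 to 0.55 kg. Body smooth, rings grippy. Stays put on the level, rolls back down the ramp if let go.
- mixer: Bottle roller, fixed. Origin on the bench midway between its rollers; z up, x up the ramp (the way to push), y along the rollers. White end cheeks 142 mm apart inside, 46 mm high. Behind the rollers the drive housing, x = 35 to 69 mm, 58 mm high; its face is the back stop; on top the green start key at y = +32 mm, the red stop key at y = -32 mm a black knob between, 67 mm high.
- nest (a point): Where the jar's middle lies when it rests on both rollers: 46.5 mm above the bench, midway between them; frame as the bottle roller. The black rubber rollers are 18 mm thick, 132 mm long, turn stiffly; axles 13 mm up, 20 mm before and behind this point. The jar's middle passes over the front roller 52 mm up, then drops 5 mm into the hollow and stays.
- ramp_foot (a point): Middle of the ramp's lower edge, on the bench, at x = -112 mm of the bottle roller; same frame. The aluminium ramp rises at 13 degrees (0.2309 mm per mm) to 19 mm up at x = -31 mm, flush with the front roller. White guide rails stand 11 mm above it on both sides, 134 mm apart inside.
- start_top (a point): Centre of the upper face of the green start key, 17 mm across, about 75 mm above the bench; it is pressed straight down.
- start (a joint): Travel of the start key in m: 0 is up, 0.005 fully down; springs back; needs about 4 N.
- stop (a joint): Travel of the red stop key in m: 0 is up, 0.005 fully down.
- dropper_1: Amber dropper bottle, 33 x 34 x 102 mm, origin under its base. Not part of the job.
- dropper_2: Amber dropper bottle, 33 x 34 x 102 mm, origin under its base. Not part of the job.
- timer: White round timer with a red top, 58 mm across, 36 mm high, origin under its base. Not part of the job.
- swab_tub: Clear tub of cotton swabs, 77 mm across, 80 mm high, origin under its base. Not part of the job.
- tape_roll: Roll of tape lying flat, 96 mm across, 25 mm high, origin under its centre. Not part of the job.
- reagent_white: White reagent bottle, 27 mm across, 51 mm high, origin under its base. Not part of the job.
- reagent_amber: Amber reagent bottle with a yellow cap, 31 mm across, 61 mm high, origin under its base. Not part of the job.

How it is judged:
By the outcome, as a careful person would: the job done as asked, in the order asked, and still so for the second after the job is handed in, with the robot touching nothing.
It also fails if it takes over 45 s, if anything falls off the work surface, if the arm or the gripper's body presses on something with over 40 N, if the wrist force passes 120 N, or if a joint passes its speed limit or range.

## Working session

There is one attempt and no reset: what is moved stays moved. The work goes in short steps, Python scripts to look and compute and a shell command to move; the robot and the scene stay as the last step left them, time stands still between calls to the robot, and variables do not carry over. Pictures are saved under pics/ and viewed, at most 10 in all, crops included, and the job is handed in when it is done.

```bash
mkdir -p pics; cat > h.py <<'E'
import numpy as np, cv2
from station import arm
def ray(name,u,v):
    c=arm.get_calibration(name); T=np.array(c["cam_to_world"])
    x,y=(u-c["cx"])/c["fx"],(v-c["cy"])/c["fy"]
    a,b=x,y
    for _ in range(20):
        s=1+c["k1"]*(a*a+b*b); a,b=x/s,y/s
    return T[:3,3],T[:3,:3]@np.array([a,b,1])
def at(name,u,v,z):
    o,d=ray(name,u,v); return (o+d*(z-o[2])/d[2])
def proj(name,p):
    c=arm.get_calibration(name); T=np.array(c["cam_to_world"])
    q=T[:3,:3].T@(np.array(p)-T[:3,3]); a,b=q[:2]/q[2]; s=1+c["k1"]*(a*a+b*b)
    return np.array([c["fx"]*a*s+c["cx"],c["fy"]*b*s+c["cy"]])
def snap(name,f,crop=None,k=1):
    im=arm.grab_frame(name)[:,:,::-1]
    if crop: x0,y0,x1,y1=crop; im=im[y0:y1,x0:x1]
    cv2.imwrite("pics/"+f,cv2.resize(np.ascontiguousarray(im),None,fx=k,fy=k,interpolation=cv2.INTER_CUBIC))
E
python3 - <<'E'
from h import *
snap("top","t1.png"); snap("side","s1.png")
for n in("top","side"): print(np.round(np.array(arm.get_calibration(n)["cam_to_world"]),3))
s=arm.get_state(); print(s["t"],s["eef_pos"],s["ee_rot"],s["width"])
E
```

```text
[[-0.044 -0.973  0.228  0.331]
 [-0.999  0.043 -0.007 -0.06 ]
 [-0.003 -0.228 -0.974  1.039]
 [ 0.     0.     0.     1.   ]]
[[-0.704 -0.264  0.659 -0.019]
 [-0.71   0.267 -0.652  0.479]
 [-0.004 -0.927 -0.376  0.415]
 [ 0.     0.     0.     1.   ]]
0.1 [0.17267359 0.65208056 0.22573351] [ 3.14011983e+00 -1.36892880e-04 -2.58905977e-01] 0.0879649545248403
```

View pics/t1.png

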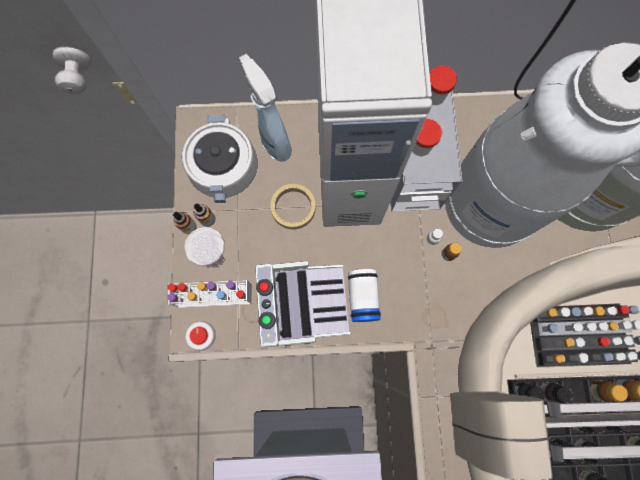

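View pics/s1.png

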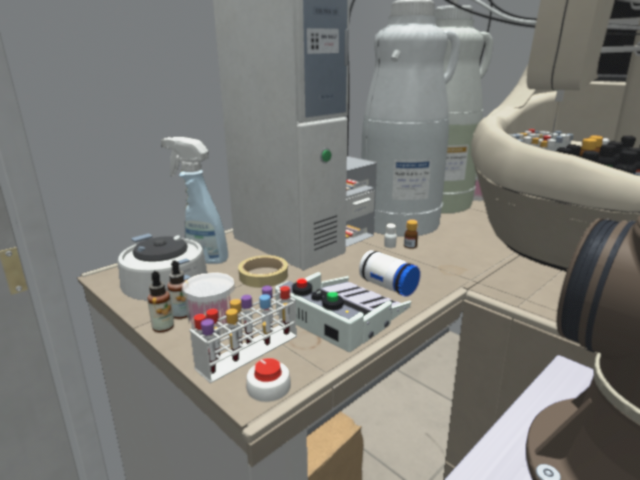

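The top view shows the ramp rising to image left (world +y). The jar is at about (365,295), the green key at (267,320), the red key at (265,287) and the ramp foot near column 348. I'll enlarge that area.

```bash
python3 - <<'E'
from h import *
snap("top","t2.png",(245,250,405,360),5)
for u,v,z in((365,295,.03),(267,320,.075),(265,287,.075),(348,300,0)): print(at("top",u,v,z).round(4))
E
```

```text
[ 0.4512 -0.1495  0.03  ]
[0.4066 0.0436 0.075 ]
[0.4698 0.0464 0.075 ]
[ 0.446  -0.1164  0.    ]
```

View pics/t2.png

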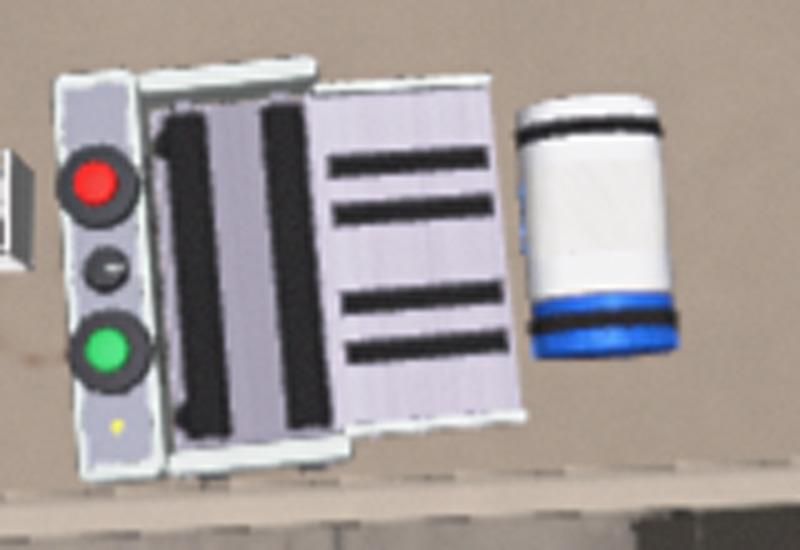

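The crop shows red key (95,183), green key (106,349), foot corners about (491,88) and (521,413), and jar ring centres about (590,129) and (604,321).

```bash
cat > fit.py <<'E'
from h import *
from scipy.optimize import least_squares
f=lambda p:(245+(p[0]+.5)/5-.5,250+(p[1]+.5)/5-.5)
P=[((52,-32,75),(95,183)),((52,32,75),(106,349)),((-112,-69,0),(491,88)),((-112,69,0),(521,413)),((20,0,22),(202,273)),((-20,0,22),(296,267))]
def tw(m,p): c,s=np.cos(m[2]),np.sin(m[2]); return [m[0]+c*p[0]-s*p[1],m[1]+s*p[0]+c*p[1],p[2]]
def res(m): return np.concatenate([proj("top",tw(m,np.array(a)/1e3))-f(b) for a,b in P])
r=least_squares(res,[.44,0,1.6]); m=r.x
if __name__=="__main__":
    print("mixer",m.round(4),np.degrees(m[2]),"res px",r.fun.round(1))
    for n,p in(("start",(.052,.032,.075)),("nest",(0,0,.0465)),("foot",(-.112,0,0))): print(n,np.round(tw(m,p),4))
    a,b=[at("top",*f(p),.0305) for p in((590,129),(604,321))]
    j=(a+b)/2; d=b-a; print("rings",a.round(4),b.round(4),"gap",np.linalg.norm(d),"jar",j.round(4),"yaw y-axis dir deg",np.degrees(np.arctan2(d[1],d[0])))
    q=j[:2]-m[:2]; c,s=np.cos(m[2]),np.sin(m[2]); print("jar in mixer",c*q[0]+s*q[1],-s*q[0]+c*q[1])
    print("ee",arm.get_state()["eef_pos"],np.degrees(arm.get_state()["ee_rot"]))
E
python3 fit.py
```

```text
mixer [ 0.442  -0.0038  1.6195] 92.79262423073473 res px [-0.4  0.1 -0.4  0.2  1.3 -0.6  2.3  0.9 -1.9 -0.1 -0.9 -0.7]
start [0.4075 0.0466 0.075 ]
nest [ 0.442  -0.0038  0.0465]
foot [ 0.4474 -0.1156  0.    ]
rings [ 0.4911 -0.1472  0.0305] [ 0.4137 -0.1479  0.0305] gap 0.07743736281979022 jar [ 0.4524 -0.1475  0.0305] yaw y-axis dir deg -179.48527278402366
jar in mixer -0.14408824199029346 -0.0034191961850595825
ee [0.17266932 0.65216168 0.22585199] [ 1.79928372e+02 -6.49986009e-03 -1.48310156e+01]
```

```bash
python3 -m crank '[{"dx":0.028,"dy":-0.03,"twist":-7,"grip":-0.5},{"dx":0.056,"dy":-0.06,"twist":-14,"grip":-0.5},{"dx":0.084,"dy":-0.09,"twist":-21,"grip":-0.5},{"dx":0.112,"dy":-0.12,"twist":-28,"grip":-0.5},{"dx":0.14,"dy":-0.15,"twist":-35,"grip":-0.5}]' 20
python3 -m crank '[{"dx":0.028,"dy":-0.03,"twist":-7,"grip":-0.5},{"dx":0.056,"dy":-0.06,"twist":-14,"grip":-0.5},{"dx":0.084,"dy":-0.09,"twist":-21,"grip":-0.5},{"dx":0.112,"dy":-0.12,"twist":-28,"grip":-0.5},{"dx":0.14,"dy":-0.15,"twist":-35,"grip":-0.5}]'
```

```text
invalid input at $[0]: expected keys dx, dy, dz, twist, grip
invalid input at $[0]: expected keys dx, dy, dz, twist, grip
```

```bash
python3 -m crank '[{"dx":0.028,"dy":-0.03,"dz":0,"twist":-7,"grip":-0.5},{"dx":0.056,"dy":-0.06,"dz":0,"twist":-14,"grip":-0.5},{"dx":0.084,"dy":-0.09,"dz":0,"twist":-21,"grip":-0.5},{"dx":0.112,"dy":-0.12,"dz":0,"twist":-28,"grip":-0.5},{"dx":0.14,"dy":-0.15,"dz":0,"twist":-35,"grip":-0.5}]' 20
python3 -m crank '[{"dx":0.028,"dy":-0.03,"dz":0,"twist":-7,"grip":-0.5},{"dx":0.056,"dy":-0.06,"dz":0,"twist":-14,"grip":-0.5},{"dx":0.084,"dy":-0.09,"dz":0,"twist":-21,"grip":-0.5},{"dx":0.112,"dy":-0.12,"dz":0,"twist":-28,"grip":-0.5},{"dx":0.14,"dy":-0.15,"dz":0,"twist":-35,"grip":-0.5}]'
```

```text
t: 0.57
eef_pos: [0.3135, 0.5008, 0.2264]
ee_rot: [3.141, -0.0, -0.875]
force: [1.0, -0.1, -0.2]
width: 0.0596
gripper_force: 0.0
t: 0.98
eef_pos: [0.4536, 0.3507, 0.2266]
ee_rot: [-3.142, 0.0, -1.486]
force: [0.7, 1.3, 0.1]
width: 0.0263
gripper_force: 0.0
```

```bash
python3 -m crank '[{"dx":0,"dy":-0.04,"dz":0,"twist":-1,"grip":-0.5},{"dx":0,"dy":-0.08,"dz":0,"twist":-2,"grip":-0.5},{"dx":0,"dy":-0.12,"dz":0,"twist":-2,"grip":-0.5},{"dx":0,"dy":-0.16,"dz":0,"twist":-2,"grip":-0.5},{"dx":0,"dy":-0.2,"dz":0,"twist":-2,"grip":-0.5}]'
python3 -m crank '[{"dx":0,"dy":-0.04,"dz":0,"twist":0,"grip":-0.5},{"dx":0,"dy":-0.08,"dz":0,"twist":0,"grip":-0.5},{"dx":0,"dy":-0.12,"dz":0,"twist":0,"grip":-0.5},{"dx":0,"dy":-0.16,"dz":0,"twist":0,"grip":-0.5},{"dx":0,"dy":-0.2,"dz":0,"twist":0,"grip":-0.5}]'
python3 -m crank '[{"dx":0,"dy":-0.04,"dz":0,"twist":0,"grip":-0.5},{"dx":0,"dy":-0.08,"dz":0,"twist":0,"grip":-0.5},{"dx":0,"dy":-0.12,"dz":0,"twist":0,"grip":-0.5},{"dx":0.002,"dy":-0.155,"dz":0,"twist":0,"grip":-0.5},{"dx":0.002,"dy":-0.16,"dz":-0.03,"twist":0,"grip":-0.5}]'
```

```text
t: 1.4
eef_pos: [0.4522, 0.1505, 0.2265]
ee_rot: [3.141, -0.0, -1.515]
force: [0.9, -0.9, 0.2]
width: 0.022
gripper_force: 0.0
t: 1.82
eef_pos: [0.4522, -0.0493, 0.2268]
ee_rot: [-3.141, 0.0, -1.515]
force: [1.3, 0.4, -0.7]
width: 0.0222
gripper_force: 0.0
t: 2.23
eef_pos: [0.4578, -0.2126, 0.2009]
ee_rot: [-3.134, -0.004, -1.518]
force: [1.0, 0.4, -0.3]
width: 0.0223
gripper_force: 0.0
```

```bash
python3 -m crank '[{"dx":0,"dy":0,"dz":-0.04,"twist":0,"grip":-0.5},{"dx":0,"dy":0,"dz":-0.08,"twist":0,"grip":-0.5},{"dx":0,"dy":0,"dz":-0.12,"twist":0,"grip":-0.5},{"dx":0,"dy":0,"dz":-0.155,"twist":0,"grip":-0.5},{"dx":0,"dy":0,"dz":-0.174,"twist":0,"grip":-0.5}]'
python3 - <<'E'
from h import *
snap("top","t3.png",(245,250,445,390),4); print(arm.get_state()["eef_pos"])
E
```

```text
t: 2.65
eef_pos: [0.4521, -0.2074, 0.0188]
ee_rot: [3.137, 0.001, -1.517]
force: [-0.8, 0.5, 0.1]
width: 0.0218
gripper_force: 0.0
[ 0.45080354 -0.207135    0.01675285]
```

View pics/t3.png

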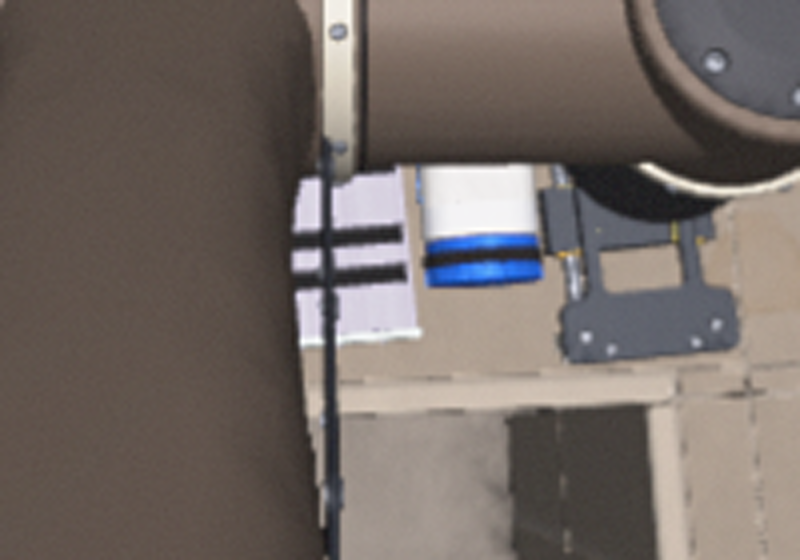

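```bash
python3 -m crank '[{"dx":0.0,"dy":0.003,"dz":0,"twist":0,"grip":-0.5},{"dx":0.0,"dy":0.006,"dz":0,"twist":0,"grip":-0.5},{"dx":0,"dy":0.009,"dz":0,"twist":0,"grip":-0.5},{"dx":0,"dy":0.012,"dz":0,"twist":0,"grip":-0.5},{"dx":0,"dy":0.015,"dz":0,"twist":0,"grip":-0.5}]'
python3 - <<'E'
from h import *
snap("side","s3.png",(300,180,500,330),4); print(arm.get_state()["eef_pos"],arm.get_state()["force"])
E
```

```text
t: 3.12
eef_pos: [0.4558, -0.1921, 0.0241]
ee_rot: [-3.139, -0.0, -1.515]
force: [0.4, 0.8, -0.8]
width: 0.0218
gripper_force: 0.0
[ 0.45556555 -0.19178312  0.02384055] [-0.79946657  0.3953954  -0.67497222]
```

View pics/s3.png

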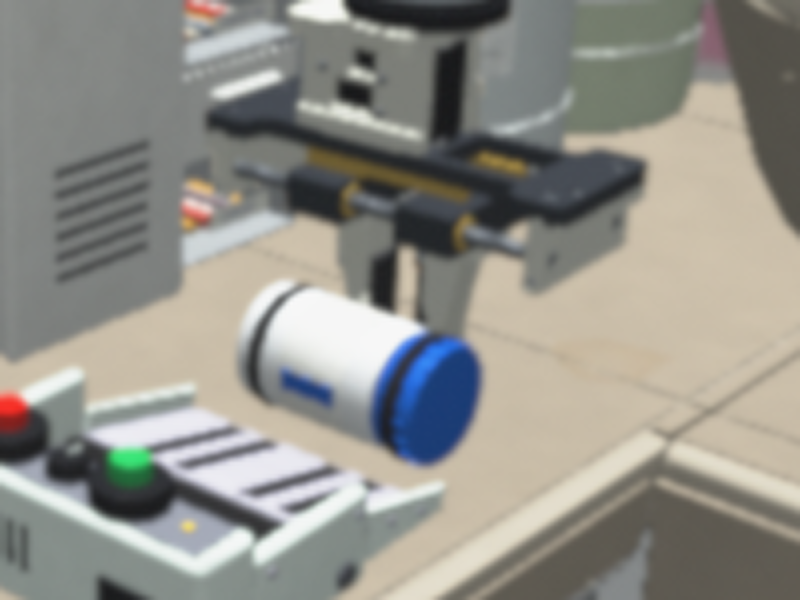

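The side view shows both fingers standing behind the jar, about (345–475, 300), with the ramp ahead of it. I'll push on slowly.

```bash
for i in 1; do python3 -m crank '[{"dx":0.0,"dy":0.003,"dz":0,"twist":0,"grip":-0.5},{"dx":0.0,"dy":0.006,"dz":0,"twist":0,"grip":-0.5},{"dx":0,"dy":0.009,"dz":0,"twist":0,"grip":-0.5},{"dx":0,"dy":0.012,"dz":0,"twist":0,"grip":-0.5},{"dx":-0.001,"dy":0.015,"dz":0,"twist":0,"grip":-0.5}]'; done
python3 -m crank '[{"dx":0.0,"dy":0.003,"dz":0,"twist":0,"grip":-0.5},{"dx":0.0,"dy":0.006,"dz":0,"twist":0,"grip":-0.5},{"dx":0,"dy":0.009,"dz":0,"twist":0,"grip":-0.5},{"dx":0,"dy":0.012,"dz":0,"twist":0,"grip":-0.5},{"dx":-0.001,"dy":0.015,"dz":0,"twist":0,"grip":-0.5}]'
python3 - <<'E'
from h import *
snap("side","s4.png",(300,180,500,330),4); print(arm.get_state()["eef_pos"],arm.get_state()["force"])
E
```

```text
t: 3.58
eef_pos: [0.4539, -0.1772, 0.0226]
ee_rot: [-3.142, 0.0, -1.515]
force: [0.2, 0.0, -0.0]
width: 0.0219
gripper_force: 0.0
t: 4.0
eef_pos: [0.4529, -0.1622, 0.0226]
ee_rot: [-3.142, -0.0, -1.515]
force: [-0.6, 0.7, 0.1]
width: 0.022
gripper_force: 0.0
[ 0.45254242 -0.16191358  0.02251112] [-0.89232432  0.36289279  0.24410225]
```

View pics/s4.png

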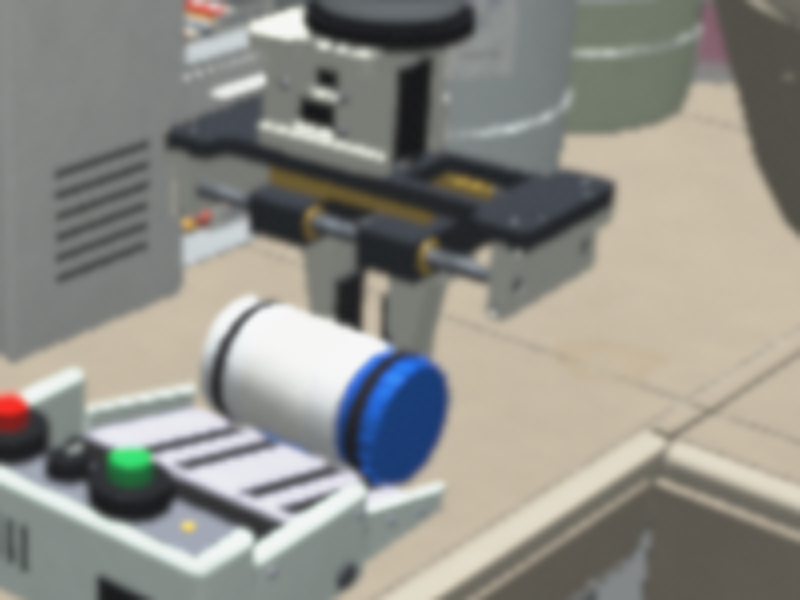

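The jar has rolled along with the fingers and now lies square at the ramp foot. Next is up the slope.

```bash
python3 -m crank '[{"dx":0.0,"dy":0.003,"dz":0,"twist":0,"grip":-0.5},{"dx":0.0,"dy":0.006,"dz":0.0005,"twist":0,"grip":-0.5},{"dx":0,"dy":0.009,"dz":0.001,"twist":0,"grip":-0.5},{"dx":0,"dy":0.012,"dz":0.002,"twist":0,"grip":-0.5},{"dx":-0.001,"dy":0.015,"dz":0.003,"twist":0,"grip":-0.5}]'
python3 -m crank '[{"dx":0.0,"dy":0.003,"dz":0.0007,"twist":0,"grip":-0.5},{"dx":0.0,"dy":0.006,"dz":0.0014,"twist":0,"grip":-0.5},{"dx":0,"dy":0.009,"dz":0.0021,"twist":0,"grip":-0.5},{"dx":0,"dy":0.012,"dz":0.0028,"twist":0,"grip":-0.5},{"dx":-0.001,"dy":0.015,"dz":0.0035,"twist":0,"grip":-0.5}]'
python3 -m crank '[{"dx":0.0,"dy":0.003,"dz":0.0007,"twist":0,"grip":-0.5},{"dx":0.0,"dy":0.006,"dz":0.0014,"twist":0,"grip":-0.5},{"dx":0,"dy":0.009,"dz":0.0021,"twist":0,"grip":-0.5},{"dx":0,"dy":0.012,"dz":0.0028,"twist":0,"grip":-0.5},{"dx":-0.001,"dy":0.015,"dz":0.0035,"twist":0,"grip":-0.5}]'
python3 - <<'E'
from h import *
snap("side","s5.png",(290,200,470,335),4); print(arm.get_state()["eef_pos"],arm.get_state()["force"])
E
```

```text
t: 4.47
eef_pos: [0.4521, -0.1473, 0.0258]
ee_rot: [-3.141, -0.0, -1.515]
force: [0.4, -3.9, 2.3]
width: 0.0219
gripper_force: 1.6
t: 4.88
eef_pos: [0.451, -0.1322, 0.0292]
ee_rot: [-3.141, -0.0, -1.515]
force: [-0.2, -3.0, 2.4]
width: 0.022
gripper_force: 1.6
t: 5.3
eef_pos: [0.4499, -0.1172, 0.0326]
ee_rot: [-3.141, -0.0, -1.515]
force: [0.9, -3.1, 1.8]
width: 0.0221
gripper_force: 1.6
[ 0.44966423 -0.11682885  0.03267494] [-0.68426116  0.74712187 -0.26553536]
```

View pics/s5.png

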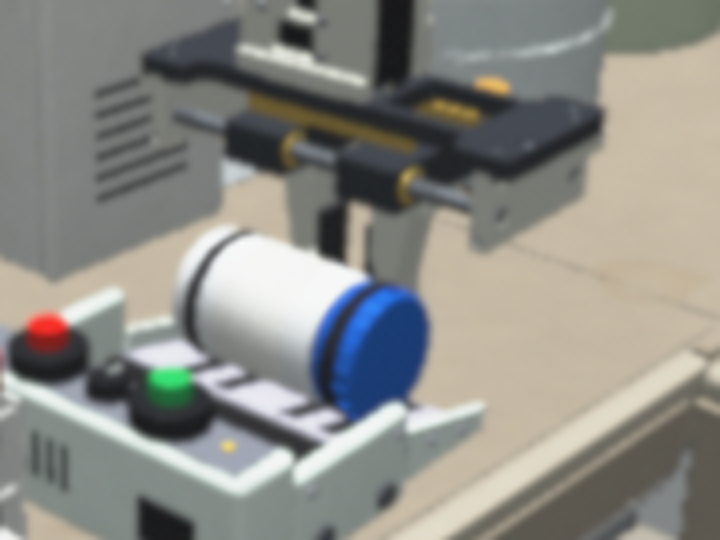

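The jar is held on the slope at about (300,315), square and clear of both rails. I'll push on to the front roller.

```bash
python3 -m crank '[{"dx":0.0,"dy":0.003,"dz":0.0007,"twist":0,"grip":-0.5},{"dx":0.0,"dy":0.006,"dz":0.0014,"twist":0,"grip":-0.5},{"dx":0,"dy":0.009,"dz":0.0021,"twist":0,"grip":-0.5},{"dx":0,"dy":0.012,"dz":0.0028,"twist":0,"grip":-0.5},{"dx":-0.001,"dy":0.015,"dz":0.0035,"twist":0,"grip":-0.5}]'
python3 -m crank '[{"dx":0.0,"dy":0.003,"dz":0.0007,"twist":0,"grip":-0.5},{"dx":0.0,"dy":0.006,"dz":0.0014,"twist":0,"grip":-0.5},{"dx":0,"dy":0.009,"dz":0.0021,"twist":0,"grip":-0.5},{"dx":0,"dy":0.012,"dz":0.0028,"twist":0,"grip":-0.5},{"dx":-0.001,"dy":0.015,"dz":0.0035,"twist":0,"grip":-0.5}]'
python3 -m crank '[{"dx":0.0,"dy":0.002,"dz":0.0005,"twist":0,"grip":-0.5},{"dx":0.0,"dy":0.004,"dz":0.001,"twist":0,"grip":-0.5},{"dx":0,"dy":0.006,"dz":0.0014,"twist":0,"grip":-0.5},{"dx":0,"dy":0.008,"dz":0.0018,"twist":0,"grip":-0.5},{"dx":-0.001,"dy":0.01,"dz":0.0023,"twist":0,"grip":-0.5}]'
python3 -m crank '[{"dx":0.0,"dy":0.002,"dz":0.0004,"twist":0,"grip":-0.5},{"dx":0.0,"dy":0.004,"dz":0.0008,"twist":0,"grip":-0.5},{"dx":0,"dy":0.006,"dz":0.0012,"twist":0,"grip":-0.5},{"dx":0,"dy":0.008,"dz":0.0014,"twist":0,"grip":-0.5},{"dx":0,"dy":0.01,"dz":0.0015,"twist":0,"grip":-0.5}]'
python3 -m crank '[{"dx":0.0,"dy":0.002,"dz":0,"twist":0,"grip":-0.5},{"dx":0.0,"dy":0.004,"dz":0,"twist":0,"grip":-0.5},{"dx":0,"dy":0.006,"dz":0,"twist":0,"grip":-0.5},{"dx":0,"dy":0.007,"dz":0,"twist":0,"grip":-0.5},{"dx":0,"dy":0.008,"dz":0,"twist":0,"grip":-0.5}]'
python3 - <<'E'
from h import *
snap("side","s6.png",(290,200,470,335),4); print(arm.get_state()["eef_pos"],arm.get_state()["force"])
E
```

```text
t: 5.77
eef_pos: [0.449, -0.1022, 0.0362]
ee_rot: [-3.141, -0.0, -1.515]
force: [0.9, -3.2, 0.3]
width: 0.022
gripper_force: 1.6
t: 6.18
eef_pos: [0.4479, -0.0872, 0.0397]
ee_rot: [-3.141, -0.0, -1.515]
force: [0.6, -3.2, 1.0]
width: 0.0222
gripper_force: 1.6
t: 6.6
eef_pos: [0.4472, -0.0775, 0.042]
ee_rot: [-3.141, -0.0, -1.515]
force: [0.3, -4.6, 2.4]
width: 0.0219
gripper_force: 2.3
t: 7.02
eef_pos: [0.4467, -0.0671, 0.0433]
ee_rot: [3.142, 0.0, -1.515]
force: [0.1, -0.3, -0.5]
width: 0.0219
gripper_force: 0.4
t: 7.43
eef_pos: [0.4468, -0.0593, 0.0433]
ee_rot: [3.142, 0.0, -1.515]
force: [0.4, -0.3, -0.7]
width: 0.0221
gripper_force: 0.0
[ 0.44677977 -0.05925527  0.04332625] [-0.16185652  0.09523914  0.16279305]
```

View pics/s6.png

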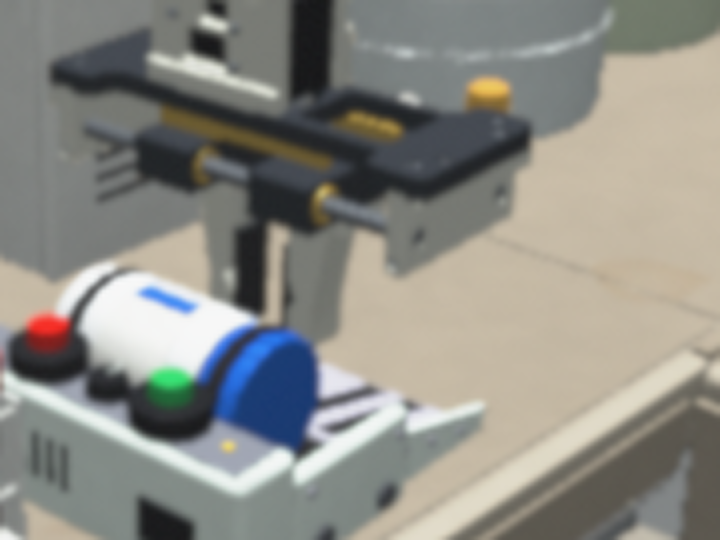

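The jar has dropped over the front roller: the push force went to zero and it lies between the cheeks, with the lid centre near (275,385). I'll check that numerically while rising and closing the fingers.

```bash
python3 - <<'E'
from fit import *
for y in(.045,.05,.055): print(y,(proj("side",tw(m,(0,y,.0465)))-[290,200])*4+1.5)
print((proj("side",tw(m,(.052,.032,.075)))-[290,200])*4, (proj("side",tw(m,(.052,-.032,.075)))-[290,200])*4)
E
python3 -m crank '[{"dx":0,"dy":-0.004,"dz":0.015,"twist":0,"grip":-0.5},{"dx":0,"dy":-0.004,"dz":0.04,"twist":0,"grip":-0.5},{"dx":0,"dy":-0.004,"dz":0.07,"twist":0,"grip":-1},{"dx":-0.01,"dy":0.02,"dz":0.085,"twist":0,"grip":-1},{"dx":-0.02,"dy":0.05,"dz":0.085,"twist":0,"grip":-1}]'
python3 -m crank '[{"dx":-0.01,"dy":0.03,"dz":0,"twist":0,"grip":-1},{"dx":-0.0193,"dy":0.0559,"dz":0,"twist":0,"grip":-1},{"dx":-0.0193,"dy":0.0559,"dz":0,"twist":0,"grip":-1},{"dx":-0.0193,"dy":0.0559,"dz":-0.02,"twist":0,"grip":-1},{"dx":-0.0193,"dy":0.0559,"dz":-0.04,"twist":0,"grip":-1}]'
python3 - <<'E'
from h import *
snap("side","s7.png",(270,200,430,335),4); s=arm.get_state();print(s["eef_pos"],s["force"],s["width"])
E
```

```text
0.045 [278.26747058 411.92100765]
0.05 [288.35863288 416.29471123]
0.055 [298.53857289 420.70731205]
[163.00289034 383.80068327] [ 41.11679775 329.81185611]
t: 7.9
eef_pos: [0.4287, -0.0094, 0.1315]
ee_rot: [-3.136, 0.001, -1.518]
force: [1.2, 1.4, 0.4]
width: 0.0073
gripper_force: 0.0
t: 8.32
eef_pos: [0.4083, 0.0475, 0.0889]
ee_rot: [-3.138, 0.002, -1.513]
force: [0.5, -0.2, -1.0]
width: 0.0006
gripper_force: 0.0
[0.4057088  0.04594822 0.08497356] [-2.64081344 -0.93728797 -5.26631287] 0.0005415268107486661
```

View pics/s7.png

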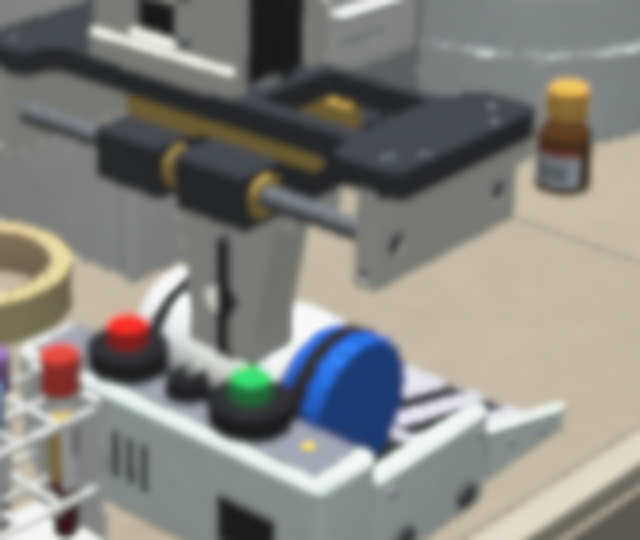

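```bash
python3 - <<'E'
from fit import *
g=lambda p,o:((proj("side",p)-o)*4+1.5).round()
o=np.array([290,200])
for x in(0,-.01,-.02):
  for y in(.045,.05): print(x,y,"lid top",g(tw(m,(x,y,.0755)),o),"front",g(tw(m,(x+.029,y,.0465)),o),"back",g(tw(m,(x-.029,y,.0465)),o))
s=arm.get_state(); o2=np.array([270,200]); print(s["eef_pos"])
print("tcp",g(s["eef_pos"],o2)); print("key",g(tw(m,(.052,.032,.075)),o2))
for k in(-.02,.02): print(g(s["eef_pos"]+np.array([k,0,0]),o2),g(s["eef_pos"]+np.array([0,k/2,0]),o2))
E
```

```text
0 0.045 lid top [280. 346.] front [230. 441.] back [324. 385.]
0 0.05 lid top [290. 350.] front [241. 445.] back [334. 389.]
-0.01 0.045 lid top [296. 337.] front [247. 431.] back [339. 376.]
-0.01 0.05 lid top [306. 341.] front [257. 435.] back [349. 380.]
-0.02 0.045 lid top [312. 328.] front [264. 421.] back [353. 367.]
-0.02 0.05 lid top [322. 332.] front [274. 425.] back [363. 371.]
[0.4057088  0.04594822 0.08497356]
tcp [249. 362.]
key [245. 385.]
[289. 381.] [268. 353.]
[211. 344.] [230. 372.]
```

The fingers stand right over the green key, which is at (250,378), and the lid outline matches the jar lying in the nest. Now I'll press.

```bash
python3 -m crank '[{"dx":0,"dy":0,"dz":-0.004,"twist":0,"grip":-1},{"dx":0,"dy":0,"dz":-0.008,"twist":0,"grip":-1},{"dx":0,"dy":0,"dz":-0.012,"twist":0,"grip":-1},{"dx":0,"dy":0,"dz":-0.014,"twist":0,"grip":-1},{"dx":0,"dy":0,"dz":-0.016,"twist":0,"grip":-1}]'
python3 -m crank '[{"dx":0,"dy":0,"dz":-0.001,"twist":0,"grip":-1},{"dx":0,"dy":0,"dz":-0.002,"twist":0,"grip":-1},{"dx":0,"dy":0,"dz":-0.002,"twist":0,"grip":-1},{"dx":0,"dy":0,"dz":-0.002,"twist":0,"grip":-1},{"dx":0,"dy":0,"dz":-0.002,"twist":0,"grip":-1}]'
```

```text
t: 8.78
eef_pos: [0.4082, 0.0464, 0.0731]
ee_rot: [-3.14, 0.0, -1.515]
force: [-8.4, -1.0, 30.9]
width: 0.0007
gripper_force: 15.4
t: 9.2
eef_pos: [0.4082, 0.0464, 0.073]
ee_rot: [-3.14, -0.0, -1.514]
force: [-12.6, -0.8, 35.8]
width: 0.0007
gripper_force: 18.4
```

```bash
python3 - <<'E'
from h import *
im=arm.grab_frame("side")[:,:,::-1]
old=cv2.imread("pics/s7.png")
a=cv2.resize(im[245:335,285:365],None,fx=5,fy=5,interpolation=cv2.INTER_CUBIC)
b=cv2.resize(old[180:540,60:380],(400,450))
cv2.imwrite("pics/s8.png",np.hstack([b,a])); cv2.imwrite("pics/pressed_full.png",im)
s=arm.get_state(); print(s["eef_pos"],s["force"],s["moment"])
E
```

```text
[0.40827219 0.04640182 0.07299556] [-13.4603765   -0.69178352  36.09981304] [-0.15630739  4.73392253 -0.02962666]
```

View pics/s8.png

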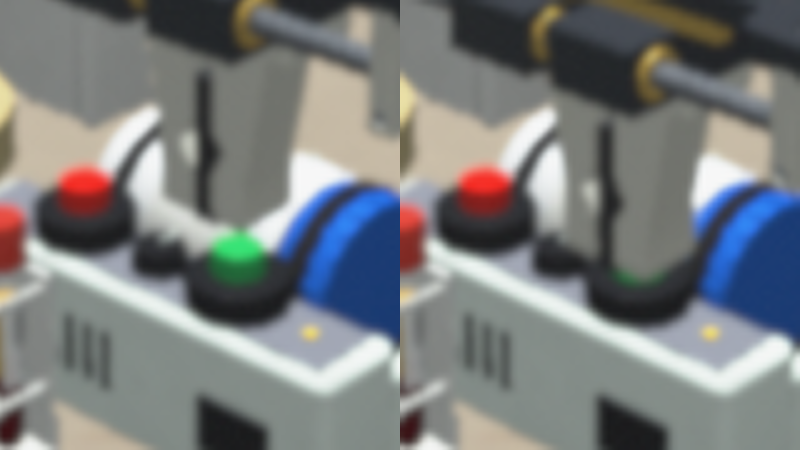

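Compared with the picture before, the green key (640,275) has mostly vanished under the fingers, leaving only a sliver. To see whether that was full travel, I'll lift in small steps and watch the spring force.

```bash

python3 -m crank '[{"dx":0,"dy":0,"dz":0.001,"twist":0,"grip":-1},{"dx":0,"dy":0,"dz":0.002,"twist":0,"grip":-1},{"dx":0,"dy":0,"dz":0.002,"twist":0,"grip":-1},{"dx":0,"dy":0,"dz":0.002,"twist":0,"grip":-1},{"dx":0,"dy":0,"dz":0.002,"twist":0,"grip":-1}]'
python3 -m crank '[{"dx":0,"dy":0,"dz":0.001,"twist":0,"grip":-1},{"dx":0,"dy":0,"dz":0.002,"twist":0,"grip":-1},{"dx":0,"dy":0,"dz":0.002,"twist":0,"grip":-1},{"dx":0,"dy":0,"dz":0.002,"twist":0,"grip":-1},{"dx":0,"dy":0,"dz":0.002,"twist":0,"grip":-1}]'
python3 -m crank '[{"dx":0,"dy":0,"dz":0.001,"twist":0,"grip":-1},{"dx":0,"dy":0,"dz":0.0015,"twist":0,"grip":-1},{"dx":0,"dy":0,"dz":0.0015,"twist":0,"grip":-1},{"dx":0,"dy":0,"dz":0.0015,"twist":0,"grip":-1},{"dx":0,"dy":0,"dz":0.0015,"twist":0,"grip":-1}]'
python3 -m crank '[{"dx":0,"dy":0,"dz":0.001,"twist":0,"grip":-1},{"dx":0,"dy":0,"dz":0.0015,"twist":0,"grip":-1},{"dx":0,"dy":0,"dz":0.0015,"twist":0,"grip":-1},{"dx":0,"dy":0,"dz":0.0015,"twist":0,"grip":-1},{"dx":0,"dy":0,"dz":0.0015,"twist":0,"grip":-1}]'
python3 -m crank '[{"dx":0,"dy":0,"dz":0.001,"twist":0,"grip":-1},{"dx":0,"dy":0,"dz":0.0015,"twist":0,"grip":-1},{"dx":0,"dy":0,"dz":0.0015,"twist":0,"grip":-1},{"dx":0,"dy":0,"dz":0.0015,"twist":0,"grip":-1},{"dx":0,"dy":0,"dz":0.0015,"twist":0,"grip":-1}]'
```

```text
t: 9.67
eef_pos: [0.408, 0.0464, 0.0736]
ee_rot: [-3.14, 0.0, -1.515]
force: [-4.1, -0.6, 13.0]
width: 0.0004
gripper_force: 6.5
t: 10.08
eef_pos: [0.4079, 0.0464, 0.0746]
ee_rot: [-3.141, 0.0, -1.515]
force: [1.3, -1.6, 3.1]
width: 0.0002
gripper_force: 1.7
t: 10.5
eef_pos: [0.4077, 0.0466, 0.0759]
ee_rot: [-3.141, 0.0, -1.515]
force: [2.3, -0.4, 2.3]
width: 0.0005
gripper_force: 1.3
t: 10.92
eef_pos: [0.4075, 0.0465, 0.0773]
ee_rot: [-3.141, 0.0, -1.516]
force: [1.3, 0.5, 2.4]
width: 0.0007
gripper_force: 0.9
t: 11.33
eef_pos: [0.4071, 0.0462, 0.0787]
ee_rot: [3.141, -0.0, -1.516]
force: [-0.5, 0.2, 0.7]
width: 0.0004
gripper_force: 0.5
```

The spring force (3 → 2.4 → 0.7 N) runs over about 5 mm above a stiff stop at 73–74 mm, so the key was fully down. Now I'll lift clear and check the jar.

```bash

python3 -m crank '[{"dx":0,"dy":0,"dz":0.02,"twist":0,"grip":-1},{"dx":0,"dy":0,"dz":0.05,"twist":0,"grip":-1},{"dx":0,"dy":0,"dz":0.09,"twist":0,"grip":-1},{"dx":0,"dy":0,"dz":0.12,"twist":0,"grip":-1},{"dx":0,"dy":0,"dz":0.12,"twist":0,"grip":-1}]'
python3 -m crank '[{"dx":0.02,"dy":0.04,"dz":0,"twist":0,"grip":-1},{"dx":0.04,"dy":0.08,"dz":0,"twist":0,"grip":-1},{"dx":0.06,"dy":0.11,"dz":0,"twist":0,"grip":-1},{"dx":0.07,"dy":0.15,"dz":0,"twist":0,"grip":-1},{"dx":0.08,"dy":0.19,"dz":0,"twist":0,"grip":-1}]'
python3 - <<'E'
from fit import *
im=arm.grab_frame("side")
def blob(im,c,box):
    x0,y0,x1,y1=box; h=cv2.cvtColor(im[y0:y1,x0:x1],cv2.COLOR_RGB2HSV); lo,hi=c
    k=cv2.inRange(h,np.array(lo),np.array(hi)); ys,xs=np.nonzero(k)
    return (xs.mean()+x0,ys.mean()+y0,len(xs),xs.min()+x0,xs.max()+x0,ys.min()+y0,ys.max()+y0) if len(xs) else None
box=(290,250,400,335)
import glob
s6=cv2.imread("pics/s7.png")[:,:,::-1]; s6=cv2.resize(np.ascontiguousarray(s6),None,fx=.25,fy=.25)
for n,c in(("blue",((105,150,60),(125,255,255))),("green",((55,120,80),(80,255,255)))):
    print(n,"now",blob(im,c,box),"s7",blob(s6,c,(20,50,130,135)))
t=arm.grab_frame("top"); print("top blue",blob(t,((105,150,60),(125,255,255)),(270,270,400,350)),"exp lid",proj("top",tw(m,(0,.04,.06))))
E
```

```text
t: 11.75
eef_pos: [0.4102, 0.0473, 0.2046]
ee_rot: [-3.133, 0.003, -1.515]
force: [1.7, 0.6, 0.4]
width: 0.0007
gripper_force: 0.0
t: 12.17
eef_pos: [0.4877, 0.2378, 0.1982]
ee_rot: [3.141, -0.001, -1.516]
force: [0.8, -0.6, 0.2]
width: 0.0003
gripper_force: 0.0
blue now (np.float64(356.6690909090909), np.float64(295.74545454545455), 550, np.int64(329), np.int64(369), np.int64(272), np.int64(311)) s7 (np.float64(87.09814814814816), np.float64(96.14444444444445), 540, np.int64(71), np.int64(99), np.int64(83), np.int64(111))
green now (np.float64(332.12048192771084), np.float64(296.6265060240964), 83, np.int64(327), np.int64(337), np.int64(292), np.int64(301)) s7 (np.float64(62.151162790697676), np.float64(96.56976744186046), 86, np.int64(57), np.int64(67), np.int64(92), np.int64(101))
top blue (np.float64(293.89930555555554), np.float64(315.4513888888889), 288, np.int64(280), np.int64(309), np.int64(288), np.int64(326)) exp lid [293.47044698 321.82411788]
```

```bash
python3 -c "
from station import arm
print(arm.job_done())"
```

```text
the job is handed in; nothing more can be done
None
```

The job is handed in: the jar was rolled up the ramp into the hollow between the rollers, the green start key was pressed fully down and released, and the arm was clear of everything after about 12 s; no verdict was returned.

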